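# Fill the sugar canister and snap its lid on

## Robot

A 7-joint arm with a two-finger parallel gripper is mounted at the origin on the work surface. World frame = base frame: x ahead of the robot, y to its left, z up, the work surface at z = 0. Lengths are in m, angles in rad, forces in N, time in s.
With the tool pointing down it reaches from about 0.375 to 0.925 m from the base axis. Payload 3.1 kg.
Tool frame: the origin (TCP) lies at the centre of the arm's flange, where the gripper is bolted on; the fingertips stand 173 mm ahead of it and the grasp point (between the pads) lies 155 mm ahead of it; z points along the fingers, y is the line along which they close (so a half turn about z gives the same grasp; the last joint's range is limited). The gripper opens to 85 mm and grips with 20 to 120 N. Pads are 22 mm wide; open, the fingers measure 114 mm over their backs; the gripper's body (76 mm by 85 mm) begins 54 mm behind the grasp point. The pads swing forward as they close: fully open they stand 13 mm farther back than shut.
Start: joints at [-1.423, 0.383, 0.044, 1.598, -0.018, 1.161, -0.05], TCP at [0.158, 0.63, 0.405] pointing down, gripper open.
Joint ranges: [-2.61, 2.61], [-0.41, 2.15], [-1.48, 1.57], [0, 2.5], [-1.57, 4.71], [0.05, 1.97], [-2.85, 2.85]. Speed limits (rad/s): [2.79, 2.79, 3.14, 3.14, 3.14, 3.14, 3.14].

## Interface

Orientations are given as a rotation vector (axis times angle).
In Python, from station import r, vision, workorder gives the robot as it stands. The module is installed in compiled form; this text tells all that it offers.
- The arm moves only by the shell command python3 -m inch 'ROWS' [FORCE]. ROWS is a JSON object of lists of equal length, an entry for each row: "linear": the shift along the tool's x, y, z in cm, a list of three; "turn": the turn, a rotation vector about the tool's x, y, z in rad, a list of three; "gripper": the closure in counts, from 0 (fully open) to 255 (shut). In form: {"linear": [[x, y, z], ...], "turn": [[rx, ry, rz], ...], "gripper": [gripper, ...]}. A call has 1 to 8 rows; each row is the pose to reach, as a shift and turn from the pose commanded when the call began, along the tool's axes at that moment; what a row does not reach only later rows make up. A row lasts 1/8 s, in which the tool goes at most 62.5 mm and 10.7 degrees, less where a joint would pass 70% of its speed; a pose out of reach is approached as far as the arm can. A call with a gripper value outside its range is refused whole. The fingers move at their own pace and stop on an object; FORCE is the grip in N (left out, the last holds). Time passes only in rows, so rows that repeat a pose let the fingers close. It gives the time, the measured TCP pose, the force, the opening and the grip force at its end, in the units of the state.
- r.read_state(): the state, without advancing time (a new reading comes with each control period).
- vision.snapshot(name): name is "scene" or "side" or "wrist"; returns a dict with "pixels" (420x560x3 uint8, red, green, blue), "vfov" (degrees; the focal length in pixels is half the picture's height over the tangent of half this angle, whatever the lens; pixels are square), "cx", "cy" (the principal point, pixels), "pose" (4x4, takes a point from camera to world coordinates). Camera axes: x right, y up, looking along -z (the intrinsics and any distortion apply to the point x, -y, -z); pixel columns grow to the right and rows downward; lengths in m; the calibration is good to about 2 mm. A picture is of the moment at which its call begins. There is no depth.
- workorder.close_job(): hands the job in; it is judged then, once.
Trained networks look in a picture, given as the dict that the camera call returned (one of the last four; its "shot" number tells which), for a name from the list of things; names that differ only in an ending like _2 or _b are one class to them, and where a whole thing is asked for, a point or a joint stands for the part that bears it (a point fixed in the world has none). Each returns a list of dicts, best first, with "p" (0 to 1); they miss things now and then, are a little off and sometimes report something else, mostly with a low value. They report only what shows in the picture. A call takes as long as a camera call. They do not tell look-alikes from the thing itself.
- vision.regions_of(label, picture): "region" (420x560 bool, what is visible of it) and "centre" ([column, row] in pixels, amid what is visible of it).
- vision.mark_of(label, picture): "centre" ([column, row] in pixels: a listed point, or the origin of a listed thing).
The state is a dict: "t": time; "joint_positions": joint angles; "joint_velocities": joint speeds; "tau": joint torques, N m; "eef_pos": TCP position; "tool_rot": TCP orientation; "contact_force": force on the tool from outside, world axes, zero at the start; "moment": the same for the moment, N m; "grip_width": opening from 0.0 (shut) to 1.0 (fully open); "finger_force": force on a finger pad.
Only numpy, scipy, OpenCV 4.12 (cv2) and the standard library are available. Lean on these libraries where they do the work, as an engineer would, in place of code of your own. Each camera call takes 0.05 s, during which the arm holds its last target. There are 200 camera calls.

## Task

Pick up the little aluminium tray by its tab, tip the four lumps of rock sugar off its open end into the open canister, and set the empty tray down flat on the counter. Then put the canister's snap lid on its neck, push it straight down until it clicks fully home, and keep pushing firmly: finish with the gripper still holding the lid pressed down, and do not let go. Leave everything else on the counter where it is.

Things in the scene. Friction and masses are not known exactly. Their poses are not given: they have to be found in the camera images.
- canister: open stainless canister on a dark wooden disc (144 mm across, 12 mm thick), screwed down. Body 118 mm across up to a flat shoulder at z = 85 mm; above it a neck (99 mm outside, 90 inside) up to the rim at z = 108 mm; inner floor at z = 20 mm. Four black sprung catches stand out 5 mm from the neck at z = 92 mm. Origin: centre of the underside, z up.
- canister_mouth (a point): centre of the open canister's mouth at rim height, 108 mm above the counter
- lid: steel snap lid, black band, wooden knob, 0.14 kg, 119 mm across, upright on the counter. Top plate's upper face at z = 27 mm; bottom lip (z 0 to 3 mm) 104 mm in bore. Over the neck, in any yaw, it first rests on the catches 11 mm too high; about 12 N straight down makes it click (force drops) and it sinks to the shoulder: home, 85 mm above the canister's origin. Origin: centre of the underside, z up.
- lid_knob (a point): centre of the top of the lid's knob, an upright cylinder 26 mm across, from z = 27 to 59 mm above the lid's underside. Grip it with the fingertips down near the top plate, or push on it. After the click keep pushing the lid down with about 10 N: weight or a light touch (under 5 N between lid and canister) is not enough
- tray: polished aluminium tipping tray, 110 mm long (x), 62 mm wide (y), 0.13 kg: floor 3 mm thick, walls 22 mm high on both sides and at the back (+x); open at the front (-x), where lumps slide out when the front is tipped down (from about 15 to 22 degrees; 45 empties it). Upright wooden tab at the back. Origin: centre of the underside, z up.
- tray_lip (a point): middle of the tray's open front edge, on the floor's upper face: 55 mm in the tray's -x from its origin, z = 3 mm
- tray_grip (a point): point to grip on the tray's wooden tab: 49 mm in the tray's +x from its origin, 55 mm above the underside. The tab is 12 mm thick (along x), 40 mm wide (along y), its top 73 mm above the underside, so the fingers close along the tray's x; the lumps in the tray reach 20 mm high
- lump0: amber rock-sugar lump, about 22 x 20 x 17 mm, 14 g; at the start it lies in the tray. Origin: centre of its underside
- lump1: amber rock-sugar lump, about 22 x 20 x 17 mm, 14 g; at the start it lies in the tray. Origin: centre of its underside
- lump2: amber rock-sugar lump, about 22 x 20 x 17 mm, 14 g; at the start it lies in the tray. Origin: centre of its underside
- lump3: amber rock-sugar lump, about 22 x 20 x 17 mm, 14 g; at the start it lies in the tray. Origin: centre of its underside
- coffee_jar: brown glass coffee jar with black cap, 80 mm across, 130 mm tall; a bystander. Origin: centre of the underside, z up.
- screw_canister: closed stainless canister with darker screw-top lid, 94 mm across, 125 mm tall; a bystander. Origin: centre of the underside, z up.
- jar_gripper: green silicone jar gripper, flat dome 116 mm across, 20 mm tall; a bystander. Origin: centre of the underside, z up.
- mug: blue mug, 80 mm across, 90 mm tall, its handle at the body's +y; a bystander. Origin: centre of the underside, z up.
- mill: dark wooden pepper mill, 56 mm across, 155 mm tall; a bystander. Origin: centre of the underside, z up.
- spoon: spoon with a steel bowl and wooden handle, lying flat; a bystander. Origin: centre of the underside, z up.
Not all that is in view belongs to the job. What is shaped like the lid but red is not meant. What is shaped like the tray but green is not meant.

How it is judged:
By the outcome, as a careful person would: the job done as asked, in the order asked, and still so for the second after the job is handed in, while the arm keeps its last pose, push and grip.
It also fails if it takes over 72 s, if anything falls off the work surface, if the arm or the gripper's body presses on something with over 40 N, if the wrist force passes 120 N, or if a joint passes its speed limit or range.

## Working session

There is one attempt and no reset: what is moved stays moved. The work goes in short steps, Python scripts to look and compute and a shell command to move; the robot and the scene stay as the last step left them, time stands still between calls to the robot, and variables do not carry over. Pictures are saved under pics/ and viewed, at most 10 in all, crops included, and the job is handed in when it is done.

```bash
mkdir -p pics; cat > h.py <<'E'
import numpy as np, cv2
from station import r, vision, workorder
from scipy.spatial.transform import Rotation as R
def ray(p,uv):
    f=p['pixels'].shape[0]/2/np.tan(np.radians(p['vfov'])/2)
    d=np.array([(uv[0]-p['cx'])/f,-(uv[1]-p['cy'])/f,-1.])
    T=np.array(p['pose']); d=T[:3,:3]@d
    return T[:3,3],d/np.linalg.norm(d)
def onz(p,uv,z):
    o,d=ray(p,uv); return o+d*(z-o[2])/d[2]
def tri(obs):
    A=np.zeros((3,3));b=np.zeros(3)
    for p,uv in obs:
        o,d=ray(p,uv);M=np.eye(3)-np.outer(d,d);A+=M;b+=M@o
    return np.linalg.solve(A,b)
def proj(p,X):
    f=p['pixels'].shape[0]/2/np.tan(np.radians(p['vfov'])/2)
    T=np.array(p['pose']);c=T[:3,:3].T@(np.array(X)-T[:3,3])
    return np.array([p['cx']-f*c[0]/c[2],p['cy']+f*c[1]/c[2]])
def save(n,img): cv2.imwrite('pics/'+n,np.ascontiguousarray(img[...,::-1]))
E
python3 - <<'E'
from h import *
np.set_printoptions(precision=3,suppress=True)
s=r.read_state();print({k:np.round(v,3) for k,v in s.items()})
P={}
for n in('scene','side'):
    p=P[n]=vision.snapshot(n);print(n,p['pixels'].shape,p['vfov'],p['cx'],p['cy'],[k for k in p],np.array(p['pose']).round(3).tolist());save(n+'.png',p['pixels'])
Z=dict(canister=0,canister_mouth=.108,lid=0,lid_knob=.059,tray=0,tray_lip=.003,tray_grip=.055,coffee_jar=0,screw_canister=0,jar_gripper=0,mug=0,mill=0,spoon=0)
for l,z in Z.items():
  for n,p in P.items():
    for m in vision.mark_of(l,p)[:3]: print(l,n,round(m['p'],2),np.round(m['centre'],1),onz(p,m['centre'],z)[:2])
E
```

```text
{'t': np.float64(0.0), 'joint_positions': array([-1.423,  0.384,  0.044,  1.6  , -0.018,  1.161, -0.05 ]), 'joint_velocities': array([-0.001,  0.   , -0.001,  0.   , -0.003,  0.001, -0.   ]), 'tau': array([ -0.   , -43.347,   1.024, -24.951,   0.011,   0.011,   0.   ]), 'eef_pos': array([0.158, 0.63 , 0.403]), 'tool_rot': array([-0.385, -3.118,  0.004]), 'contact_force': array([ 0.463, -0.623, -0.341]), 'moment': array([-0.03 , -0.012,  0.051]), 'finger_force': np.float64(0.0), 'grip_width': np.float64(1.002)}
scene (420, 560, 3) 46.03856690438713 280.0452117134752 209.9883905458906 ['pixels', 'vfov', 'cx', 'cy', 'pose', 'shot'] [[-0.33, -0.498, 0.802, 1.854], [0.944, -0.183, 0.275, 0.47], [0.01, 0.848, 0.53, 0.985], [0.0, 0.0, 0.0, 1.0]]
side (420, 560, 3) 50.17884657457397 280.8957699348598 211.49153625285027 ['pixels', 'vfov', 'cx', 'cy', 'pose', 'shot'] [[0.961, 0.197, -0.193, 0.268], [-0.276, 0.669, -0.69, -0.885], [-0.006, 0.717, 0.697, 0.993], [0.0, 0.0, 0.0, 1.0]]
canister scene 0.72 [277.  240.7] [0.555 0.016]
canister side 0.66 [292.2 236.2] [ 0.546 -0.014]
canister_mouth s
[... 1392 characters left out ...]
.7 137.4] [0.526 0.527]
coffee_jar side 0.51 [292.8 206.1] [0.586 0.111]
coffee_jar side 0.2 [297.4 311.2] [ 0.482 -0.269]
screw_canister scene 0.76 [133.1 215.6] [ 0.587 -0.533]
screw_canister side 0.66 [377.1 396.1] [ 0.586 -0.53 ]
screw_canister side 0.45 [291.2 204.1] [0.584 0.121]
jar_gripper scene 0.73 [171.6 194. ] [ 0.4   -0.481]
jar_gripper side 0.86 [287.3 401. ] [ 0.391 -0.484]
mug scene 0.75 [193.  260.8] [ 0.752 -0.201]
mug side 0.89 [374.7 271.4] [ 0.728 -0.206]
mill scene 0.97 [425.4 247.1] [0.418 0.498]
mill side 0.6 [217.8 148.2] [0.411 0.489]
mill side 0.39 [290.8 299.8] [ 0.476 -0.231]
spoon scene 0.61 [315.3 278.1] [0.701 0.193]
spoon side 0.61 [313.3 181.1] [0.69  0.209]
```

```bash
python3 - <<'E'
import cv2
a=cv2.imread('pics/scene.png');b=cv2.imread('pics/side.png')
cv2.imwrite('pics/s2.png',cv2.resize(a[120:330,100:480],(800,442),interpolation=3))
cv2.imwrite('pics/d2.png',cv2.resize(b[110:420,150:430],(540,598),interpolation=3))
E
```

```text
(no output)
```

View pics/s2.png

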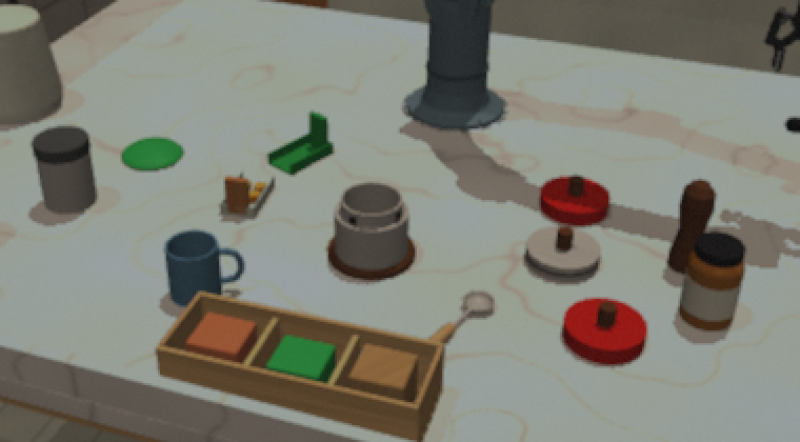

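View pics/d2.png

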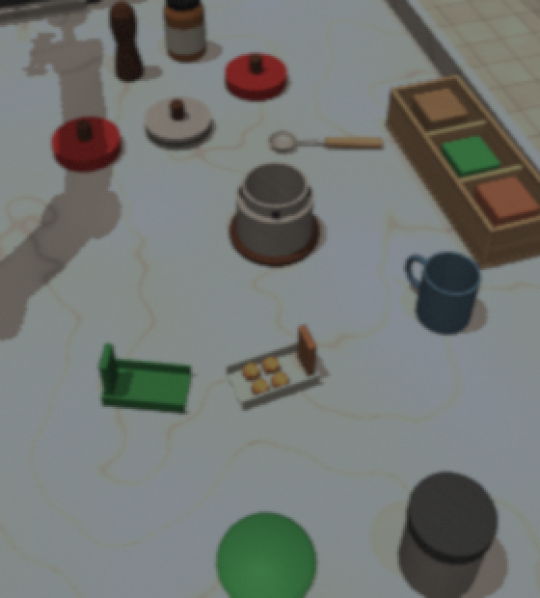

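The meant lid is the steel one: scene (367,236), side (241,178). The other two, at scene (385,280) and (373,210), are red. The meant tray is the aluminium one with amber lumps and a wooden tab: side (290,303), scene (217,210). The other, at side (226,314), is green.

Next I'll confirm both in one crop while computing the first move, which goes over the lid for a wrist look.

```bash
cat >> h.py <<'E'
np.set_printoptions(precision=3,suppress=True)
def Rd(psi,tilt=0):
    s=np.radians(psi);c,s=np.cos(s),np.sin(s)
    M=np.array([[-s,c,0],[c,s,0],[0,0,-1.]]).T.copy()
    M=np.column_stack([[-s,c,0],[c,s,0],[0,0,-1.]])
    return M@R.from_rotvec([np.radians(tilt),0,0]).as_matrix()
def go(pos,M,base=None):
    """rows' linear (cm), turn (rad) from the current pose (or base=(pos,mat)) to TCP pos, orientation M"""
    if base is None:
        s=r.read_state();base=(s['eef_pos'],R.from_rotvec(s['tool_rot']).as_matrix())
    p0,M0=base
    print('linear',(100*M0.T@(np.array(pos)-p0)).round(2),'turn',R.from_matrix(M0.T@M).as_rotvec().round(3),flush=True)
def state():
    s=r.read_state();m=R.from_rotvec(s['tool_rot']).as_matrix()
    print('t',s['t'].round(2),'p',s['eef_pos'],'y',m[:,1],'z',m[:,2],'F',s['contact_force'],'M',s['moment'],'w',round(float(s['grip_width']),3),'ff',round(float(s['finger_force']),1))
E
python3 - <<'E'
from h import *
a=cv2.imread('pics/side.png');c=cv2.resize(a[130:200,170:310],(700,350),interpolation=3);d=cv2.resize(a[275:330,190:330],(700,275),interpolation=3)
cv2.imwrite('pics/cand.png',np.vstack([c,d[:250]]))
go([.45,.26,.42],Rd(40)); go([.51,-.245,.42],Rd(6))
E
```

```text
linear [-37.32 -28.83  -1.53] turn [-0.    -0.     0.627]
linear [-55.43 -76.36  -1.53] turn [-0.   -0.    1.22]
```

View pics/cand.png

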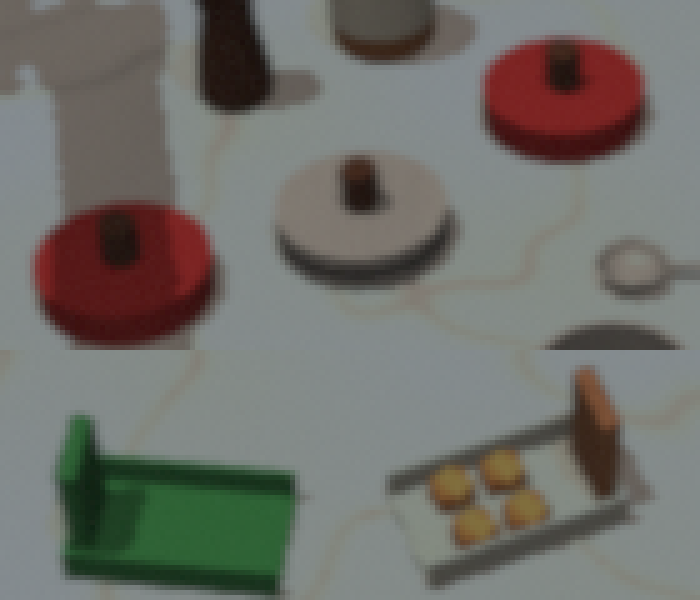

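The crop confirms it: the steel lid with the black band sits between the two red ones at side (241,178), and the aluminium tray holds four lumps with its wooden tab at side (308,290).

```bash
python3 -m inch '{"linear":[[-5,-3.8,-1.5],[-9.5,-7.3,-1.5],[-14,-11,-1.5],[-19,-14.5,-1.5],[-24,-18.5,-1.5],[-28.5,-22,-1.5],[-33,-25.5,-1.5],[-37.3,-28.8,-1.5]],"turn":[[0,0,0.08],[0,0,0.16],[0,0,0.24],[0,0,0.32],[0,0,0.4],[0,0,0.48],[0,0,0.56],[0,0,0.63]],"gripper":[0,0,0,0,0,0,0,0]}' 60
python3 - <<'E'
from h import *
state()
p=vision.snapshot('wrist');save('w1.png',p['pixels'])
for l,z in dict(lid=0,lid_knob=.059,canister_mouth=.108).items():
    for m in vision.mark_of(l,p)[:3]: print(l,round(m['p'],2),np.round(m['centre'],1),onz(p,m['centre'],z)[:2])
print(np.array(p['pose']).round(3).tolist(),p['vfov'])
go([.51,-.245,.42],Rd(6))
E
```

```text
t: 2.4
eef_pos: [0.4509, 0.2585, 0.4201]
tool_rot: [1.336, 2.843, 0.002]
contact_force: [1.0, 0.3, -0.3]
grip_width: 1.0
finger_force: 0.0Traceback (most recent call last):
  File "<stdin>", line 2, in <module>
  File "h.py", line 35, in state
    print('t',s['t'].round(2),'p',s['eef_pos'],'y',m[:,1],'z',m[:,2],'F',s['contact_force'],'M',s['moment'],'w',round(float(s['grip_width']),3),'ff',round(float(s['finger_force']),1))
              ^^^^^^^^^^^^
AttributeError: 'float' object has no attribute 'round'
```

```bash
sed -i "s/s\['t'\].round(2)/round(float(s['t']),2)/" h.py
python3 - <<'E'
from h import *
state()
p=vision.snapshot('wrist');save('w1.png',p['pixels'])
for l,z in dict(lid=0,lid_knob=.059,canister_mouth=.108).items():
    for m in vision.mark_of(l,p)[:3]: print(l,round(m['p'],2),np.round(m['centre'],1),onz(p,m['centre'],z)[:2])
print(np.array(p['pose']).round(3).tolist(),p['vfov'])
go([.51,-.245,.42],Rd(6))
E
```

```text
t 2.4 p [0.451 0.258 0.42 ] y [0.77  0.638 0.001] z [ 0.001  0.001 -1.   ] F [ 1.036  0.307 -0.326] M [ 0.027 -0.068 -0.029] w 1.0 ff 0.0
lid 0.93 [184.6  62.4] [0.294 0.297]
lid 0.66 [478.8 192. ] [0.636 0.401]
lid 0.55 [313.5 153.4] [0.46  0.313]
lid_knob 0.78 [171.7  50.3] [0.297 0.3  ]
lid_knob 0.63 [315.9 166. ] [0.462 0.305]
lid_knob 0.56 [509.5 198. ] [0.63  0.403]
[[0.77, -0.617, -0.165, 0.409], [0.638, 0.744, 0.197, 0.309], [0.001, -0.257, 0.966, 0.389], [0.0, 0.0, 0.0, 1.0]] 63.07340262068597
linear [-42.61 -27.57  -0.04] turn [ 0.    -0.     0.587]
```

View pics/w1.png

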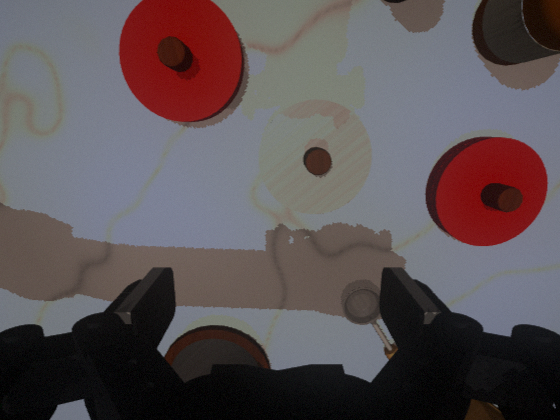

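The wrist view shows the steel lid with its knob top at (317,160), between red lids at (182,60) and (487,190). On to the tray.

```bash
python3 -m inch '{"linear":[[-5,-3.3,0],[-10,-6.5,0],[-15,-9.7,0],[-20,-13,0],[-25,-16.2,0],[-30,-19.4,0],[-35,-22.6,0],[-39,-25.2,0]],"turn":[[0,0,0.07],[0,0,0.14],[0,0,0.21],[0,0,0.29],[0,0,0.36],[0,0,0.43],[0,0,0.5],[0,0,0.587]],"gripper":[0,0,0,0,0,0,0,0]}' >/dev/null
python3 -m inch '{"linear":[[-1.8,-4,0],[-1.8,-4,0],[-1.8,-4,0]],"turn":[[0,0,0],[0,0,0],[0,0,0]],"gripper":[0,0,0]}'
python3 - <<'E'
from h import *
state()
p=vision.snapshot('wrist');save('w2.png',p['pixels'])
for l,z in dict(tray=0,tray_lip=.003,tray_grip=.055,canister_mouth=.108).items():
    for m in vision.mark_of(l,p)[:3]: print(l,round(m['p'],2),np.round(m['centre'],1),onz(p,m['centre'],z)[:2])
E
```

```text
t: 3.98
eef_pos: [0.4692, -0.2208, 0.4197]
tool_rot: [-2.094, -2.341, -0.002]
contact_force: [1.8, -0.4, -0.2]
grip_width: 0.997
finger_force: 0.0
t 3.98 p [ 0.469 -0.221  0.42 ] y [0.994 0.111 0.001] z [ 0.001  0.001 -1.   ] F [ 1.757 -0.384 -0.236] M [ 0.055 -0.059 -0.053] w 0.997 ff 0.0
tray 0.93 [131.5 160.8] [ 0.303 -0.211]
tray 0.64 [275.9 207.3] [ 0.471 -0.247]
tray_lip 0.82 [226.4 209. ] [ 0.414 -0.254]
tray_lip 0.79 [174.2 189.6] [ 0.353 -0.238]
tray_grip 0.83 [ 60. 144.] [ 0.258 -0.195]
tray_grip 0.55 [279.7 217. ] [ 0.475 -0.243]
```

View pics/w2.png

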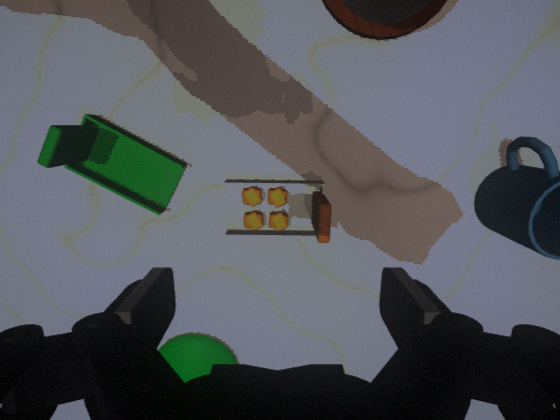

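The tray is parallel to the image x axis. Its lip ends are at (226,181) and (226,233), its back ends near (323,181), and its tab at (312-330, 191-242).

```bash
python3 - <<'E'
from h import *
p=vision.snapshot('wrist')
a=p['pixels'].astype(int)
for uv in [(226,181),(226,233),(323,181),(323,233)]: print(uv,onz(p,uv,.022))
# tab mask: brownish-red
m=((a[...,0]-a[...,2]>45)&(a[...,0]-a[...,1]>35)).astype(np.uint8); m[:, :300]=0;m[:,345:]=0;m[:180]=0;m[250:]=0
ys,xs=np.nonzero(m);print(xs.min(),xs.max(),ys.min(),ys.max())
for c in range(xs.min(),xs.max()+1):
    y=ys[xs==c];print(c,y.min(),y.max(),end=' | ')
print()
ps={n:vision.snapshot(n) for n in('scene','side')}
A=[(ps['scene'],[211.3,209.1]),(ps['side'],[308.3,288.8])]
print('grip tri',tri(A))
for n in ps:
    for l in('tray_grip','tray_lip','canister_mouth','canister'):
        print(n,l,[(round(m['p'],2),np.round(m['centre'],1),onz(ps[n],m['centre'],dict(tray_grip=.055,tray_lip=.003,canister_mouth=.108,canister=0)[l])[:2]) for m in vision.mark_of(l,ps[n])[:3]])
# tab top corners predicted
for g in ([.519,-.243],):
  for dx,dy in((-.006,-.02),(.006,-.02),(.006,.02),(-.006,.02)):
    M=R.from_euler('z',6.4,degrees=True).as_matrix()@[dx,dy,0]
    print('pred tab top',proj(p,[g[0]+M[0],g[1]+M[1],.073]))
E
```

```text
(226, 181) [ 0.413 -0.22   0.022]
(226, 233) [ 0.418 -0.278  0.022]
(323, 181) [ 0.517 -0.208  0.022]
(323, 233) [ 0.526 -0.266  0.022]
319 329 207 241
319 234 240 | 320 234 241 | 321 234 241 | 322 209 241 | 323 207 241 | 324 208 241 | 325 207 241 | 326 207 241 | 327 209 240 | 328 209 240 | 329 211 212 | 
grip tri [ 0.519 -0.245  0.05 ]
scene tray_grip [(0.96, array([253. , 176.3]), array([ 0.246, -0.196])), (0.71, array([213.1, 210.4]), array([ 0.532, -0.233]))]
scene tray_lip [(0.78, array([230.9, 199.2]), array([ 0.36 , -0.243])), (0.65, array([219.5, 206.2]), array([ 0.423, -0.262]))]
scene canister_mouth [(0.84, array([274. , 212.6]), array([0.55 , 0.003]))]
scene canister [(0.8, array([274.3, 241.2]), array([0.561, 0.008])), (0.28, array([366.4, 229.8]), array([0.384, 0.291]))]
side tray_grip [(0.71, array([305.5, 291.5]), array([ 0.507, -0.254])), (0.67, array([205.1, 298.6]), array([ 0.259, -0.204]))]
side tray_lip [(0.59, array([268.9, 312.6]), array([ 0.41 , -0.255])), (0.58, array([247.3, 314. ]), array([ 0.355, -0.243])), (0.42, array([375. , 270.9]), array([ 0.728, -0.207]))]
side canister_mouth [(0.72, array([294.3, 207.6]), array([ 0.554, -0.005]))]
side canister [(0.77, array([293.6, 233.4]), array([ 0.554, -0.004]))]
pred tab top [319.256 245.13 ]
pred tab top [331.542 245.123]
pred tab top [333.245 205.203]
pred tab top [320.57  205.211]
```

```bash
python3 - <<'E'
from h import *
state(); go([.518,-.240,.210],Rd(6.4))
E
```

```text
t 4.78 p [ 0.468 -0.223  0.42 ] y [ 0.994  0.108 -0.   ] z [-0. -0. -1.] F [ 0.213 -0.694  0.473] M [ 0.002 -0.017  0.01 ] w 1.005 ff 0.0
linear [-2.24  4.76 20.97] turn [-0.     0.    -0.004]
```

```bash
python3 -m inch '{"linear":[[-1.2,2.4,3],[-2.2,4.8,7],[-2.2,4.8,11],[-2.2,4.8,15],[-2.2,4.8,15],[-2.2,4.8,15]],"turn":[[0,0,0],[0,0,0],[0,0,0],[0,0,0],[0,0,0],[0,0,0]],"gripper":[0,0,0,0,0,0]}'
python3 - <<'E'
from h import *
p=vision.snapshot('wrist');save('w3.png',p['pixels']);state();go([.518,-.240,.210],Rd(6.4))
for l,z in dict(tray_grip=.055,tray_lip=.003).items():
    for m in vision.mark_of(l,p)[:3]: print(l,round(m['p'],2),np.round(m['centre'],1),onz(p,m['centre'],z)[:2])
E
```

```text
t: 5.52
eef_pos: [0.5189, -0.24, 0.271]
tool_rot: [2.097, 2.336, 0.001]
contact_force: [0.3, -0.2, 0.4]
grip_width: 1.002
finger_force: 0.0
t 5.58 p [ 0.519 -0.24   0.272] y [0.994 0.108 0.003] z [ 0.003 -0.001 -1.   ] F [ 0.838 -0.178 -0.211] M [ 0.002 -0.025 -0.014] w 1.001 ff 0.0
linear [ 0.04 -0.14  6.16] turn [ 0.003  0.002 -0.004]
tray_grip 0.7 [275.2 242.5] [ 0.518 -0.239]
tray_lip 0.9 [ 42.6 192.5] [ 0.353 -0.238]
tray_lip 0.65 [130.9 219.8] [ 0.415 -0.251]
```

View pics/w3.png

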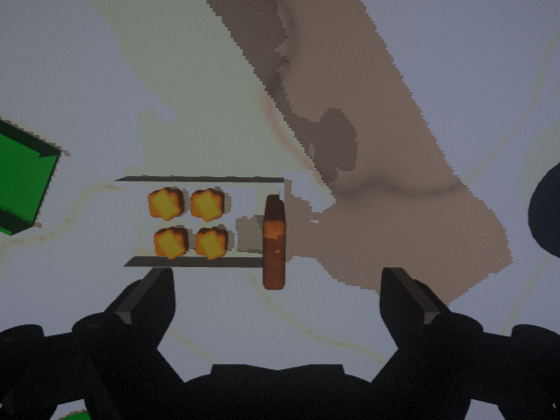

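The tab at (274,243) is centred between the fingers (gap centre at column 278). I'll lower and grip.

```bash
python3 -m inch '{"linear":[[0,-0.1,3],[0,-0.1,6.1],[0,-0.1,6.1],[0,-0.1,6.1],[0,-0.1,6.1],[0,-0.1,6.1],[0,-0.1,6.1],[0,-0.1,6.1]],"turn":[[0,0,0],[0,0,0],[0,0,0],[0,0,0],[0,0,0],[0,0,0],[0,0,0],[0,0,0]],"gripper":[0,0,0,255,255,255,255,255]}' 90
python3 -m inch '{"linear":[[0,0,0],[0,0,-1],[0,0,-3],[0,0,-3]],"turn":[[0,0,0],[0,0,0],[0,0,0],[0,0,0]],"gripper":[255,255,255,255]}' 
python3 - <<'E'
from h import *
state()
E
```

```text
t: 6.68
eef_pos: [0.5178, -0.2397, 0.2094]
tool_rot: [2.098, 2.337, 0.001]
contact_force: [-1.2, 0.1, 4.1]
grip_width: 0.13
finger_force: 88.4
t: 7.18
eef_pos: [0.5182, -0.2402, 0.2408]
tool_rot: [2.096, 2.335, 0.002]
contact_force: [1.0, 0.0, -1.9]
grip_width: 0.129
finger_force: 87.8
t 7.17 p [ 0.518 -0.24   0.241] y [0.994 0.108 0.004] z [ 0.004 -0.002 -1.   ] F [ 0.951  0.006 -1.877] M [-0.025 -0.049  0.007] w 0.129 ff 87.8
```

```bash
python3 - <<'E'
from h import *
C=np.array([.553,0,0])
def tcp(th,off,z,psi=0):
    M=Rd(psi,-th); return C+[off,0,z]-M@[0,-.104,.207],M
s=r.read_state();b=(s['eef_pos'],R.from_rotvec(s['tool_rot']).as_matrix())
p,M=tcp(0,.015,.14);print(p);go(p,M,b)
b=(p,M)
for th,z in((10,.132),(20,.125),(30,.12),(40,.118),(48,.118)): print(th);q,N=tcp(th,.015,z);print(q);go(q,N,b)
E
```

```text
[0.672 0.    0.347]
linear [ 22.21  17.92 -10.6 ] turn [0.004 0.002 0.108]
10
[0.634 0.    0.354]
linear [ 0.   -3.75 -0.69] turn [-0.175  0.     0.   ]
20
[0.595 0.    0.355]
linear [ 0.   -7.71 -0.81] turn [-0.349  0.     0.   ]
30
[0.555 0.    0.351]
linear [  0.   -11.74  -0.43] turn [-0.524  0.     0.   ]
40
[0.515 0.    0.343]
linear [  0.   -15.74   0.36] turn [-0.698  0.     0.   ]
48
[0.484 0.    0.334]
linear [  0.   -18.82   1.32] turn [-0.838  0.     0.   ]
```

```bash
python3 -m inch '{"linear":[[0,0,-1],[0,0,-3],[0,0,-5.5],[0,0,-8],[0.5,0.4,-10],[1.5,1.2,-10.6],[3,2.4,-10.6],[4.8,3.9,-10.6]],"turn":[[0,0,0],[0,0,0],[0,0,0],[0,0,0],[0,0,0],[0,0,0],[0,0,0.015],[0,0,0.03]],"gripper":[255,255,255,255,255,255,255,255]}' >/dev/null
python3 -m inch '{"linear":[[2,1.6,0],[4.2,3.4,0],[6.4,5.2,0],[8.6,7,0],[10.8,8.7,0],[13,10.5,0],[15.2,12.3,0],[16.3,13,0]],"turn":[[0,0,0.01],[0,0,0.02],[0,0,0.03],[0,0,0.04],[0,0,0.05],[0,0,0.06],[0,0,0.07],[0,0,0.078]],"gripper":[255,255,255,255,255,255,255,255]}'
python3 - <<'E'
from h import *
P={}
for n in('scene','side'):
    P[n]=vision.snapshot(n);save(n+'3.png',P[n]['pixels'])
state();go([.672,0,.347],Rd(0))
for n,p in P.items():
  for l in('tray_lip','canister_mouth','tray_grip'):
    print(n,l,[(round(m['p'],2),np.round(m['centre'],1),onz(p,m['centre'],dict(tray_lip=.14,canister_mouth=.108,tray_grip=.192)[l])[:2]) for m in vision.mark_of(l,p)[:2]])
a=cv2.imread('pics/scene3.png')[100:300,180:400];b=cv2.imread('pics/side3.png')[110:310,220:400]
cv2.imwrite('pics/pre.png',np.hstack([cv2.resize(a,(440,400)),cv2.resize(b,(360,400))]))
E
```

```text
t: 9.18
eef_pos: [0.6686, -0.0109, 0.3434]
tool_rot: [-2.215, -2.225, 0.001]
contact_force: [-0.4, 0.2, -1.8]
grip_width: 0.13
finger_force: 87.7
t 9.28 p [ 0.668 -0.012  0.344] y [ 1.     0.004 -0.002] z [-0.002  0.001 -1.   ] F [ 0.056  0.631 -1.54 ] M [-0.021 -0.065 -0.02 ] w 0.13 ff 87.7
linear [ 1.17  0.38 -0.34] turn [-0.002 -0.001  0.004]
scene tray_lip [(0.59, array([266.7, 205.9]), array([ 0.568, -0.017])), (0.48, array([234.1, 196.6]), array([ 0.549, -0.14 ]))]
scene canister_mouth [(0.91, array([273.2, 215.4]), array([0.567, 0.006]))]
scene tray_grip [(0.6, array([255.8, 213.1]), array([ 0.697, -0.003]))]
side tray_lip [(0.87, array([299.3, 198.6]), array([ 0.568, -0.005])), (0.64, array([247.8, 313.2]), array([ 0.345, -0.33 ]))]
side canister_mouth [(0.86, array([291.4, 205. ]), array([0.549, 0.008]))]
side tray_grip [(0.82, array([334.7, 181.3]), array([ 0.664, -0.02 ])), (0.59, array([204.3, 298.8]), array([ 0.259, -0.303]))]
```

View pics/pre.png

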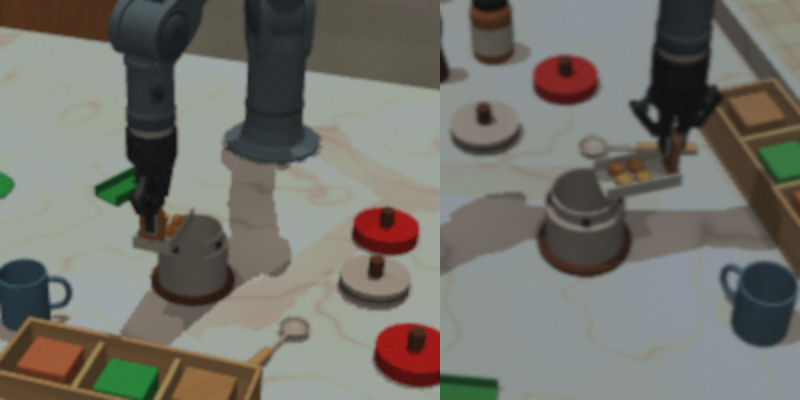

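The tray is held level over the canister with all four lumps aboard, and the lip is about 1.2 cm short in y. I'll correct that and tip.

```bash
python3 -m inch '{"linear":[[0.7,0.2,-0.2],[1.3,0.4,-0.3],[1.3,-1.5,-0.7],[1.3,-3.4,-1],[1.3,-5.4,-1.1],[1.3,-7.3,-1.1],[1.3,-9.3,-0.9],[1.3,-11.3,-0.7]],"turn":[[0,0,0],[0,0,0],[-0.087,0,0],[-0.175,0,0],[-0.262,0,0],[-0.349,0,0],[-0.436,0,0],[-0.524,0,0]],"gripper":[255,255,255,255,255,255,255,255]}'
python3 - <<'E'
from h import *
C=np.array([.553,.002,0])
state()
for th,z in((30,.12),(40,.118),(50,.118)):
    M=Rd(0,-th);print(th);go(C+[.015,0,z]-M@[0,-.104,.207],M)
E
```

```text
t: 10.58
eef_pos: [0.5542, -0.0016, 0.3519]
tool_rot: [1.925, 1.926, 0.52]
contact_force: [0.8, -0.4, -1.5]
grip_width: 0.128
finger_force: 88.0
t 10.57 p [ 0.554 -0.002  0.352] y [ 0.865 -0.     0.502] z [ 0.502  0.001 -0.865] F [ 0.763 -0.437 -1.483] M [ 0.023  0.611 -0.061] w 0.128 ff 88.0
30
linear [ 0.36 -0.    0.07] turn [ 0.003 -0.001 -0.   ]
40
linear [ 0.36 -3.85 -1.26] turn [-0.172 -0.001 -0.   ]
50
linear [ 0.36 -7.81 -2.08] turn [-0.346 -0.001 -0.   ]
```

```bash
python3 -m inch '{"linear":[[0.3,0,0],[0.3,-1.9,-0.7],[0.3,-3.85,-1.3],[0.3,-5.8,-1.7],[0.3,-7.8,-2.1],[0.3,-7.8,-2.1],[0.3,-7.8,-2.1],[0.3,-7.8,-2.1]],"turn":[[0,0,0],[-0.086,0,0],[-0.172,0,0],[-0.259,0,0],[-0.346,0,0],[-0.346,0,0],[-0.346,0,0],[-0.346,0,0]],"gripper":[255,255,255,255,255,255,255,255]}'
python3 - <<'E'
from h import *
P={n:vision.snapshot(n) for n in('scene','side','wrist')}
state()
for n,p in P.items(): print(n,[(round(m['p'],2),np.round(m['centre'])) for m in vision.mark_of('lump0',p)])
c=lambda i,w:cv2.resize(np.ascontiguousarray(i[...,::-1]),w)
cv2.imwrite('pics/pour.png',np.hstack([c(P['side']['pixels'][130:270,230:370],(400,400)),c(P['wrist']['pixels'],(400,400))]))
E
```

```text
t: 11.58
eef_pos: [0.488, -0.009, 0.3365]
tool_rot: [1.769, 1.727, 0.657]
contact_force: [0.5, 0.4, -1.1]
grip_width: 0.131
finger_force: 88.3
t 11.72 p [ 0.488 -0.009  0.336] y [0.716 0.003 0.698] z [ 0.697 -0.062 -0.715] F [-0.389  0.15  -1.244] M [ 0.081  0.914 -0.067] w 0.128 ff 88.3
scene [(0.62, array([263., 213.]))]
side []
wrist [(0.82, array([ 18., 198.]))]
```

View pics/pour.png

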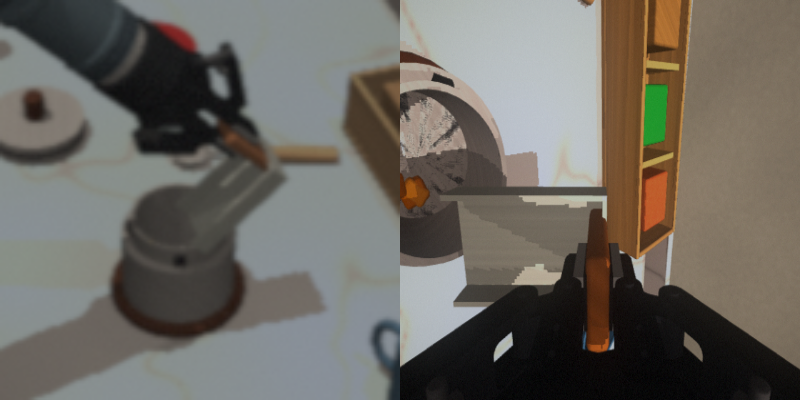

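The tray is empty at about 45°, and a lump shows inside the canister at about (12,190) in the right half. Now I'll raise it, level it and carry it back.

```bash
python3 - <<'E'
from h import *
s=r.read_state();p=s['eef_pos'];go(p+[0,0,.05],R.from_rotvec(s['tool_rot']).as_matrix())
M=Rd(0,0);go([.62,-.02,.39],M)
b=([.62,-.02,.39],M);go([.518,-.24,.38],Rd(6.4),b)
E
```

```text
linear [-0.23  3.49 -3.58] turn [0. 0. 0.]
linear [-0.82 13.29  5.42] turn [ 0.772  0.06  -0.022]
linear [-22.  -10.2   1. ] turn [ 0.     0.    -0.112]
```

```bash
python3 -m inch '{"linear":[[-0.1,1.8,-1.8],[-0.2,3.5,-3.6],[-0.3,5.5,-1.8],[-0.4,7.5,0],[-0.5,9.5,1.9],[-0.7,11.5,3.7],[-0.8,13.3,5.4],[-0.8,13.3,5.4]],"turn":[[0,0,0],[0,0,0],[0.154,0.012,-0.004],[0.308,0.024,-0.009],[0.463,0.036,-0.013],[0.617,0.048,-0.018],[0.772,0.06,-0.022],[0.772,0.06,-0.022]],"gripper":[255,255,255,255,255,255,255,255]}'
python3 - <<'E'
from h import *
state();go([.518,-.24,.30],Rd(6.4))
E
```

```text
t: 12.88
eef_pos: [0.5234, -0.0165, 0.4328]
tool_rot: [2.199, 2.201, 0.049]
contact_force: [0.7, -0.2, -1.2]
grip_width: 0.127
finger_force: 88.2
t 12.88 p [ 0.523 -0.016  0.433] y [0.999 0.001 0.044] z [ 0.044  0.001 -0.999] F [ 0.671 -0.21  -1.243] M [-0.049  0.016 -0.034] w 0.127 ff 88.2
linear [-22.37  -1.15  13.22] turn [ 0.044  0.001 -0.111]
```

```bash
python3 -m inch '{"linear":[[-5,-0.3,1],[-10,-0.6,3],[-15,-0.8,6],[-20,-1,9],[-22.4,-1.2,13.2],[-22.4,-1.2,13.2],[-22.4,-1.2,13.2]],"turn":[[0.01,0,-0.03],[0.02,0,-0.06],[0.03,0,-0.08],[0.044,0,-0.111],[0.044,0,-0.111],[0.044,0,-0.111],[0.044,0,-0.111]],"gripper":[255,255,255,255,255,255,255]}'
python3 - <<'E'
from h import *
state();go([.518,-.24,.214],Rd(6.4))
E
```

```text
t: 13.75
eef_pos: [0.4344, -0.2005, 0.3596]
tool_rot: [2.069, 2.314, 0.012]
contact_force: [1.0, 0.3, -1.1]
grip_width: 0.13
finger_force: 88.3
t 13.75 p [ 0.434 -0.2    0.36 ] y [0.993 0.112 0.031] z [ 0.033 -0.019 -0.999] F [ 0.971  0.309 -1.09 ] M [ 0.086  0.031 -0.005] w 0.13 ff 88.3
linear [-4.53  7.42 14.9 ] turn [0.031 0.023 0.   ]
```

```bash
python3 -m inch '{"linear":[[0,0,0],[0,0,0],[0,0,0]],"turn":[[0,0,0],[0,0,0],[0,0,0]],"gripper":[255,255,255]}'
python3 - <<'E'
from h import *
state();go([.518,-.24,.25],Rd(6.4))
E
```

```text
t: 14.12
eef_pos: [0.4354, -0.1998, 0.3605]
tool_rot: [2.066, 2.315, 0.012]
contact_force: [-0.1, 0.5, -1.3]
grip_width: 0.132
finger_force: 88.3
t 14.12 p [ 0.435 -0.2    0.361] y [0.993 0.114 0.031] z [ 0.034 -0.02  -0.999] F [-0.061  0.515 -1.289] M [ 0.078  0.043 -0.009] w 0.132 ff 88.3
linear [-4.67  7.4  11.4 ] turn [0.031 0.023 0.002]
```

```bash
python3 -m inch '{"linear":[[-1.2,2,2],[-2.4,4,4],[-3.6,6,7],[-4.7,7.4,10],[-4.7,7.4,11.4],[-4.7,7.4,11.4]],"turn":[[0.01,0.01,0],[0.02,0.02,0],[0.031,0.023,0],[0.031,0.023,0],[0.031,0.023,0],[0.031,0.023,0]],"gripper":[255,255,255,255,255,255]}'
python3 - <<'E'
from h import *
state();go([.518,-.24,.214],Rd(6.4));print(r.read_state()['joint_positions'])
E
```

```text
t: 14.88
eef_pos: [0.4158, -0.1935, 0.3343]
tool_rot: [2.07, 2.318, 0.015]
contact_force: [-0.4, 0.5, -0.7]
grip_width: 0.129
finger_force: 88.3
t 14.88 p [ 0.416 -0.194  0.334] y [0.993 0.113 0.03 ] z [ 0.032 -0.015 -0.999] F [-0.425  0.525 -0.749] M [-0.023 -0.02   0.013] w 0.129 ff 88.3
linear [-5.53  9.27 12.42] turn [0.03  0.019 0.001]
[-1.361 -0.41   1.57   2.162  0.503  1.004  0.049]
```

The elbow has swung into its limits (q2 and q3), because the IK used q3 rather than q1. I'll fit a kinematic model so I can find a way to unwind it.

```bash
cat > fk.py <<'E'
import numpy as np, itertools, json
from scipy.optimize import least_squares
from scipy.spatial.transform import Rotation as R
def fk(q,sg,a):
    o1,o7,d1,L1,L2,L3,e1,e2,w=a
    Rz=lambda t:R.from_rotvec([0,0,t]);Ry=lambda t:R.from_rotvec([0,t,0])
    p=np.array([0,0,d1]);M=Rz(sg[0]*q[0]+o1)*Ry(q[1])
    p=p+M.apply([0,0,L1]);M=M*Rz(sg[1]*q[2]);p=p+M.apply([e1,0,0]);M=M*Ry(q[3]);p=p+M.apply([-e2,0,0])+M.apply([0,0,L2])
    M=M*Rz(sg[2]*q[4])*Ry(q[5]);p=p+M.apply([w,0,L3]);M=M*Rz(sg[3]*q[6]+o7)
    return p,M
E
python3 - <<'E'
from h import *
from fk import *
s=r.read_state()
D=[([-1.423,.383,.044,1.598,-.018,1.161,-.05],[.158,.63,.404],[-.385,-3.118,.004]),(s['joint_positions'],s['eef_pos'],s['tool_rot'])]
np.save('d1.npy',np.r_[s['joint_positions'],s['eef_pos'],s['tool_rot']])
out=[]
for sg in itertools.product([1,-1],repeat=4):
  for o1 in(0,1.57,3.14,-1.57):
   for o7 in(0,1.57,3.14,-1.57):
    def f(a):
        e=[]
        for q,p,v in D:
            P,M=fk(q,sg,a);e+=list((P-p)*5)+list((M.inv()*R.from_rotvec(v)).as_rotvec())
        return np.r_[e,.02*(a[6:9]),.005*(a[2:6]-[.3,.45,.45,.15])]
    z=least_squares(f,[o1,o7,.3,.45,.45,.15,0,0,0],max_nfev=40);out.append((z.cost,sg,z.x.round(3)))
out.sort(key=lambda t:t[0])
for o in out[:8]:print(o)
E
```

```text
(np.float64(6.1083993949351735e-06), (-1, -1, -1, -1), array([-0.063,  1.508,  0.329,  0.438,  0.517,  0.163, -0.002,  0.039,
        0.001]))
(np.float64(6.108399394935203e-06), (-1, -1, -1, -1), array([-0.063,  1.508,  0.329,  0.438,  0.517,  0.163, -0.002,  0.039,
        0.001]))
(np.float64(6.108399394935263e-06), (-1, -1, -1, -1), array([-0.063,  1.508,  0.329,  0.438,  0.517,  0.163, -0.002,  0.039,
        0.001]))
(np.float64(6.108399394935371e-06), (-1, -1, -1, -1), array([-0.063,  1.508,  0.329,  0.438,  0.517,  0.163, -0.002,  0.039,
        0.001]))
(np.float64(6.108399394935417e-06), (-1, -1, -1, -1), array([-0.063, -4.776,  0.329,  0.438,  0.517,  0.163, -0.002,  0.039,
        0.001]))
(np.float64(6.108399394935525e-06), (-1, -1, -1, -1), array([-0.063,  1.508,  0.329,  0.438,  0.517,  0.163, -0.002,  0.039,
        0.001]))
(np.float64(6.108399394935577e-06), (-1, -1, -1, -1), array([-0.063,  1.508,  0.329,  0.438,  0.517,  0.163, -0.002,  0.039,
        0.001]))
(np.float64(6.1083993949357384e-06), (-1, -1, -1, -1), array([-0.063,  1.508,  0.329,  0.438,  0.517,  0.163, -0.002,  0.039,
        0.001]))
```

```bash
cat >> fk.py <<'E'
A=[-0.063,1.508,.329,.438,.517,.163,-.002,.039,.001];S=(-1,)*4
lo=np.array([-2.61,-.41,-1.48,0,-1.57,.05,-2.85]);hi=np.array([2.61,2.15,1.57,2.5,4.71,1.97,2.85])
def ik(q,p,M):
    def f(x):
        P,N=fk(x,S,A);return np.r_[(P-p)*5,(N.inv()*R.from_matrix(M)).as_rotvec(),.02*(x-q)]
    z=least_squares(f,np.clip(q,lo+1e-4,hi-1e-4),bounds=(lo,hi),max_nfev=30)
    return z.x,np.linalg.norm(f(z.x)[:3])/5*1000
def run(q,way,step=.03):
    from scipy.spatial.transform import Slerp
    p,N=fk(q,S,A)
    for P,M in way:
        n=int(np.ceil(max(np.linalg.norm(P-p)/step,R.from_matrix(N.as_matrix().T@M).magnitude()/.15,1)));sl=Slerp([0,1],R.concatenate([N,R.from_matrix(M)]))
        for i in range(1,n+1): q,e=ik(q,p+(np.array(P)-p)*i/n,sl(i/n).as_matrix())
        print(np.round(P,3),q.round(2),'err mm',round(e,1));p,N=fk(q,S,A)
    return q
E
cat > sim.py <<'E'
from h import *
from fk import *
q=np.array([-1.423,.383,.044,1.598,-.018,1.161,-.05])
print('history');run(q,[([.45,.26,.42],Rd(40)),([.469,-.22,.42],Rd(6.4)),([.518,-.24,.21],Rd(6.4)),([.518,-.24,.347],Rd(6.4)),([.668,0,.347],Rd(0)),([.554,0,.352],Rd(0,-30)),([.488,-.009,.336],Rd(0,-45.5))])
c=np.load('d1.npy')[:7]
T=([.518,-.24,.25],Rd(6.4))
for w in ([T],[([.42,.15,.42],Rd(6)),T],[([.55,-.05,.42],Rd(6)),T],[([.7,-.05,.4],Rd(6)),T],[([.7,.15,.40],Rd(6)),([.7,-.2,.4],Rd(6)),T],[([.8,.0,.35],Rd(6)),([.7,-.25,.35],Rd(6)),T]):
    print('cand');run(c,w)
E
python3 sim.py
```

```text
history
[0.45 0.26 0.42] [-0.99  0.09  0.42  1.92 -0.04  1.14  0.15] err mm 0.0
[ 0.469 -0.22   0.42 ] [-0.47  0.13  0.9   1.92 -0.11  1.14  0.58] err mm 0.0
[ 0.518 -0.24   0.21 ] [-0.22  0.56  0.7   1.94 -0.49  0.82  0.86] err mm 0.0
[ 0.518 -0.24   0.347] [-0.33  0.36  0.82  1.87 -0.31  1.04  0.73] err mm 0.0
[0.668 0.    0.347] [-0.59  0.57  0.71  1.6  -0.4   1.13  0.22] err mm 0.0
[0.554 0.    0.352] [-0.84  0.11  0.8   2.12 -0.2   0.43  0.11] err mm 0.0
[ 0.488 -0.009  0.336] [-0.48 -0.1   0.43  2.38  0.3   0.05 -0.32] err mm 0.2
cand
[ 0.518 -0.24   0.25 ] [-1.34 -0.41  1.57  2.22  0.67  0.74 -0.07] err mm 111.0
cand
[0.42 0.15 0.42] [-1.5  -0.17  1.02  2.09  0.16  1.15 -0.45] err mm 0.0
[ 0.518 -0.24   0.25 ] [-0.4   0.59  0.94  1.92 -0.59  0.93  0.93] err mm 0.0
cand
[ 0.55 -0.05  0.42] [-1.77 -0.41  1.57  1.94  0.48  1.13 -0.27] err mm 30.3
[ 0.518 -0.24   0.25 ] [-1.34 -0.41  1.57  2.22  0.67  0.74 -0.07] err mm 111.0
cand
[ 0.7  -0.05  0.4 ] [-1.8  -0.41  1.57  1.92  0.62  0.88 -0.36] err mm 138.0
[ 0.518 -0.24   0.25 ] [-1.34 -0.41  1.57  2.22  0.67  0.74 -0.07] err mm 111.0
cand
[0.7  0.15 0.4 ] [-2.08 -0.41  1.57  1.92  0.63  0.87 -0.65] err mm 148.5
[ 0.7 -0.2  0.4] [-1.59 -0.41  1.57  1.91  0.64  0.85 -0.16] err mm 157.6
[ 0.518 -0.24   0.25 ] [-1.34 -0.41  1.57  2.22  0.67  0.74 -0.07] err mm 111.0
cand
[0.8  0.   0.35] [-1.86 -0.41  1.57  1.96  0.74  0.72 -0.52] err mm 232.6
[ 0.7  -0.25  0.35] [-1.51 -0.41  1.57  1.98  0.69  0.77 -0.15] err mm 187.9
[ 0.518 -0.24   0.25 ] [-1.34 -0.41  1.57  2.22  0.67  0.74 -0.07] err mm 111.0
```

The simulated solver reproduces what happened. Backing out to (.42, .15, .42) unwinds the elbow, and the target is then reachable.

```bash
cat > nx.py <<'E'
import sys
from h import *
from fk import *
a=list(map(float,sys.argv[1:6]))
state();q=np.array(r.read_state()['joint_positions']);print('q',q)
go(a[:3],Rd(*a[3:]));run(q,[(np.array(a[:3]),Rd(*a[3:]))])
E
python3 nx.py .42 .15 .42 6.4 0
```

```text
t 14.88 p [ 0.416 -0.194  0.334] y [0.993 0.113 0.03 ] z [ 0.032 -0.015 -0.999] F [-0.425  0.525 -0.749] M [-0.023 -0.02   0.013] w 0.129 ff 88.3
q [-1.361 -0.41   1.57   2.162  0.503  1.004  0.049]
linear [33.92  4.53 -9.08] turn [0.03  0.019 0.001]
[0.42 0.15 0.42] [-1.5  -0.17  1.02  2.09  0.16  1.15 -0.44] err mm 0.0
```

```bash
python3 -m inch '{"linear":[[2,0.3,-3],[6,0.8,-7],[11,1.5,-9],[16,2.2,-9],[21,2.9,-9],[26,3.5,-9],[30,4.1,-9],[34,4.5,-9]],"turn":[[0.01,0,0],[0.03,0.02,0],[0.03,0.02,0],[0.03,0.02,0],[0.03,0.02,0],[0.03,0.02,0],[0.03,0.02,0],[0.03,0.02,0]],"gripper":[255,255,255,255,255,255,255,255]}' >/dev/null
python3 -m inch '{"linear":[[0,0,0],[0,0,0]],"turn":[[0,0,0],[0,0,0]],"gripper":[255,255]}'
python3 nx.py .518 -.24 .30 6.4 0
```

```text
t: 16.12
eef_pos: [0.4201, 0.1503, 0.4194]
tool_rot: [2.092, 2.342, -0.001]
contact_force: [-0.8, -1.1, -1.0]
grip_width: 0.129
finger_force: 88.3
t 16.12 p [0.42  0.15  0.419] y [0.994 0.113 0.   ] z [ 0.    -0.001 -1.   ] F [-0.772 -1.086 -1.013] M [-0.049 -0.032 -0.01 ] w 0.129 ff 88.3
q [-1.339 -0.095  0.877  2.079  0.083  1.125 -0.387]
linear [-39.87   5.33  11.98] turn [0.    0.001 0.001]
[ 0.518 -0.24   0.3  ] [-0.42  0.5   0.95  1.9  -0.48  1.    0.86] err mm 0.0
```

```bash
python3 -m inch '{"linear":[[-3,2,0],[-8,4,0],[-13,5.3,0],[-18,5.3,0],[-23,5.3,0],[-28,5.3,2],[-33,5.3,5],[-37,5.3,8]],"turn":[[0,0,0],[0,0,0],[0,0,0],[0,0,0],[0,0,0],[0,0,0],[0,0,0],[0,0,0]],"gripper":[255,255,255,255,255,255,255,255]}' >/dev/null
python3 -m inch '{"linear":[[-2,0,3],[-2.9,0,4],[-2.9,0,4],[-2.9,0,4]],"turn":[[0,0,0],[0,0,0],[0,0,0],[0,0,0]],"gripper":[255,255,255,255]}'
python3 nx.py .518 -.24 .214 6.4 0
```

```text
t: 17.62
eef_pos: [0.5185, -0.2391, 0.3008]
tool_rot: [2.09, 2.343, 0.005]
contact_force: [0.1, -0.1, -0.4]
grip_width: 0.129
finger_force: 88.2
t 17.62 p [ 0.518 -0.239  0.301] y [0.994 0.114 0.003] z [ 0.003  0.001 -1.   ] F [ 0.088 -0.14  -0.382] M [-0.002 -0.018 -0.035] w 0.129 ff 88.2
q [-0.406  0.523  0.965  1.914 -0.521  0.976  0.914]
linear [-0.09 -0.08  8.68] turn [ 0.003 -0.001  0.002]
[ 0.518 -0.24   0.214] [-0.35  0.63  0.87  1.94 -0.62  0.87  0.96] err mm 0.0
```

```bash
python3 -m inch '{"linear":[[0,0,3],[0,0,6],[0,0,8],[0,0,8.7],[0,0,8.9],[0,0,9.1],[0,0,9.1]],"turn":[[0,0,0],[0.003,0,0],[0.003,0,0],[0.003,0,0],[0.003,0,0],[0.003,0,0],[0.003,0,0]],"gripper":[255,255,255,255,255,255,255]}'
```

```text
t: 18.5
eef_pos: [0.5183, -0.2402, 0.2094]
tool_rot: [-2.093, -2.343, 0.001]
contact_force: [-0.2, 0.3, 0.2]
grip_width: 0.126
finger_force: 88.6
```

```bash
python3 -m inch '{"linear":[[0,0,0.1],[0,0,0],[0,0,0],[0,0,0],[0,0,-3],[0,0,-8],[0,0,-13],[0,0,-18]],"turn":[[0,0,0],[0,0,0],[0,0,0],[0,0,0],[0,0,0],[0,0,0],[0,0,0],[0,0,0]],"gripper":[255,0,0,0,0,0,0,0]}'
python3 nx.py .50 -.03 .43 6.4 0
```

```text
t: 19.5
eef_pos: [0.518, -0.2398, 0.3898]
tool_rot: [-2.092, -2.341, 0.002]
contact_force: [0.5, 0.2, -0.0]
grip_width: 0.998
finger_force: 0.0
t 19.5 p [ 0.518 -0.24   0.39 ] y [ 0.994  0.112 -0.003] z [-0.003  0.001 -1.   ] F [ 0.543  0.194 -0.034] M [ 0.043 -0.012 -0.001] w 0.998 ff 0.0
q [-0.503  0.412  1.075  1.843 -0.4    1.129  0.827]
linear [21.05  0.56 -4.  ] turn [-0.003 -0.001  0.001]
[ 0.5  -0.03  0.43] [-1.09  0.08  1.12  1.95 -0.08  1.16  0.18] err mm 0.0
```

```bash
python3 -m inch '{"linear":[[3,0.6,-1],[8,1.3,-2],[13,2.1,-4],[18,2.8,-6],[22,3.4,-6],[24,3.5,-6],[24,3.5,-6],[24,3.5,-6]],"turn":[[0,0,0],[0,0,0],[0,0,0],[0,0,0],[0,0,0],[0,0,0],[0,0,0],[0,0,0]],"gripper":[0,0,0,0,0,0,0,0]}' >/dev/null
python3 - <<'E'
from h import *
W=vision.snapshot('wrist');Sd=vision.snapshot('side');Sc=vision.snapshot('scene');state();print(r.read_state()['joint_positions'])
for n,p in(('w',W),('side',Sd),('scene',Sc)):
  for l,z in dict(canister_mouth=.108,lid_knob=.059,lump0=.03,tray_grip=.055,tray_lip=.003).items():
    print(n,l,[(round(m['p'],2),np.round(m['centre'],1),onz(p,m['centre'],z)[:2]) for m in vision.mark_of(l,p)[:4]])
c=lambda i,w:cv2.resize(np.ascontiguousarray(i[...,::-1]),w)
cv2.imwrite('pics/after.png',np.hstack([c(W['pixels'],(400,300)),c(Sd['pixels'][130:340,150:430],(400,300))]))
save('wc.png',W['pixels'])
E
```

```text
t 20.65 p [0.526 0.001 0.449] y [ 0.994  0.109 -0.002] z [-0.002  0.    -1.   ] F [-0.508 -1.088  1.161] M [-0.021  0.021 -0.078] w 1.001 ff 0.0
[-1.135  0.199  1.193  1.881 -0.199  1.195  0.235]
w canister_mouth [(0.91, array([305.1, 186.7]), array([0.549, 0.016]))]
w lid_knob []
w lump0 [(0.65, array([272.3, 189.4]), array([ 0.52 , -0.005])), (0.54, array([291.9, 195.7]), array([ 0.543, -0.009])), (0.53, array([282.3, 168.9]), array([0.529, 0.02 ])), (0.48, array([279.7, 166.4]), array([0.525, 0.022]))]
w tray_grip [(0.89, array([249.8, 376.6]), array([ 0.517, -0.239])), (0.89, array([ 37.4, 323. ]), array([ 0.257, -0.193])), (0.72, array([299.1, 173.6]), array([0.546, 0.02 ]))]
w tray_lip [(0.81, array([177.5, 352.5]), array([ 0.412, -0.255]))]
side canister_mouth [(0.75, array([292.2, 203.5]), array([0.553, 0.013]))]
side lid_knob [(0.61, array([239.5, 161.4]), array([0.459, 0.312])), (0.61, array([281.1, 139.5]), array([0.629, 0.394])), (0.55, array([194.3, 172.8]), array([0.304, 0.295]))]
side lump0 [(0.16, array([247.7, 136.1]), array([0.527, 0.49 ]))]
side tray_grip [(0.8, ar
[... 216 characters left out ...]
 -0.259])), (0.6, array([289.7, 233.6]), array([ 0.541, -0.004]))]
scene canister_mouth [(0.71, array([366.8, 238.8]), array([0.594, 0.321])), (0.66, array([314.4, 277.2]), array([0.824, 0.22 ]))]
scene lid_knob [(0.85, array([375.9, 204.7]), array([0.301, 0.303])), (0.73, array([387.1, 261.5]), array([0.62 , 0.393])), (0.57, array([364.3, 230.7]), array([0.48 , 0.296]))]
scene lump0 []
scene tray_grip [(0.85, array([250. , 174.3]), array([ 0.235, -0.213])), (0.83, array([213.8, 211.2]), array([ 0.536, -0.228]))]
scene tray_lip [(0.81, array([229.5, 199.4]), array([ 0.364, -0.247])), (0.59, array([423.1, 245.6]), array([0.417, 0.49 ])), (0.19, array([273. , 214.3]), array([ 0.406, -0.053]))]
```

View pics/after.png

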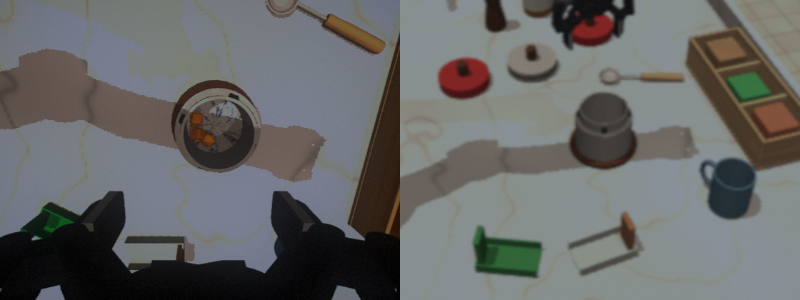

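All the lumps are in the canister: amber at (197-210, 118-140) in the left half, and the network marks four. The tray stands empty and flat at (605,250) in the right half. Next I'll fit the canister and lid circles precisely.

```bash
cat > circ.py <<'E'
from h import *
CAN=[(.0495,.108),(.045,.108),(.059,.085),(.072,.012)]
LID=[(.0595,.027),(.013,.059)]
def prep(p):
    g=cv2.GaussianBlur(cv2.cvtColor(p['pixels'],cv2.COLOR_RGB2GRAY).astype(np.float32),(0,0),1.0)
    return cv2.Sobel(g,cv2.CV_32F,1,0),cv2.Sobel(g,cv2.CV_32F,0,1)
def score(p,G,c,circles):
    t=np.linspace(0,2*np.pi,240,endpoint=False);tot=0
    for rad,z in circles:
        pts=np.array([proj(p,[c[0]+rad*np.cos(a),c[1]+rad*np.sin(a),z]) for a in t])
        n=np.roll(pts,-1,0)-np.roll(pts,1,0);n=np.c_[-n[:,1],n[:,0]]/np.linalg.norm(n,axis=1)[:,None]
        m=pts.astype(np.float32)[None]
        gx=cv2.remap(G[0],m,None,1)[0];gy=cv2.remap(G[1],m,None,1)[0]
        tot+=np.minimum(np.abs(gx*n[:,0]+gy*n[:,1]),80).mean()
    return tot
def fit(p,c0,circles,half=.014):
    G=prep(p);c=np.array(c0)[:2]
    for h,s in((half,.002),(.003,.0005)):
        g=np.arange(-h,h+1e-9,s);best=max(((score(p,G,c+[a,b],circles),a,b) for a in g for b in g))
        c=c+best[1:]
    return c,best[0]
E
python3 - <<'E'
from circ import *
for n in('wrist','side','scene'):
    p=vision.snapshot(n);print(n,*fit(p,[.551,.008],CAN),*[fit(p,[.551,.008],[k])[0] for k in CAN])
    if n!='wrist': print(n,'lid',*fit(p,[.46,.307],LID))
E
python3 nx.py .46 .27 .43 40 0
```

```text
wrist [0.55  0.013] 243.94226611471902 [0.545 0.014] [0.55  0.013] [0.55  0.013] [0.557 0.002]
side [0.549 0.005] 223.2035565528339 [0.554 0.001] [0.553 0.014] [0.556 0.02 ] [ 0.547 -0.006]
side lid [0.461 0.299] 119.9311715912572
scene [0.546 0.005] 236.9337383687781 [0.564 0.009] [0.549 0.008] [0.543 0.003] [0.56  0.011]
scene lid [0.476 0.307] 122.89852967297469
t 21.55 p [0.526 0.003 0.449] y [ 0.994  0.112 -0.002] z [-0.002  0.    -1.   ] F [-0.294 -0.675  0.756] M [-0.031 -0.009 -0.016] w 1.002 ff 0.0
q [-1.137  0.199  1.192  1.881 -0.199  1.195  0.235]
linear [27.32 -3.56  1.89] turn [-0.002 -0.001 -0.585]
[0.46 0.27 0.43] [-1.46  0.17  0.95  1.88 -0.15  1.17  0.24] err mm 0.0
```

```bash
python3 -m inch '{"linear":[[1,1,0],[2,2.3,1],[2.5,2.3,3],[2.5,2.3,3],[2.5,2.3,3]],"turn":[[0,0,-0.1],[0,0,-0.2],[0,0,-0.3],[0,0,-0.35],[0,0,-0.35]],"gripper":[0,0,0,0,0]}'
cat > wf.py <<'E'
import sys
from circ import *
p=vision.snapshot('wrist');save(sys.argv[1],p['pixels'])
C,c0=(CAN,[.551,.008]) if sys.argv[2]=='can' else (LID,[.46,.307])
print(fit(p,c0,C),*[fit(p,c0,[k]) for k in C])
for l,z in dict(canister_mouth=.108,canister=0,lid_knob=.059).items():
    print(l,[(round(m['p'],2),np.round(m['centre'],1),onz(p,m['centre'],z)[:2]) for m in vision.mark_of(l,p)[:3]])
E
python3 wf.py c2.png can
python3 -m inch '{"linear":[[1,0,0],[2.5,0,0],[4,0,0],[4,0,0],[4,0,0]],"turn":[[0,0,-0.1],[0,0,-0.2],[0,0,-0.25],[0,0,-0.25],[0,0,-0.25]],"gripper":[0,0,0,0,0]}'
python3 wf.py c3.png can
```

```text
t: 22.18
eef_pos: [0.5461, 0.03, 0.4184]
tool_rot: [-1.653, -2.669, 0.002]
contact_force: [0.2, 0.3, -0.6]
grip_width: 1.0
finger_force: 0.0
(array([0.55 , 0.013]), np.float64(218.74679484050807)) (array([0.553, 0.019]), np.float64(62.740707707482926)) (array([0.55 , 0.013]), np.float64(70.35141035488498)) (array([0.55 , 0.015]), np.float64(58.88223341194916)) (array([ 0.559, -0.003]), np.float64(62.89348191995121))
canister_mouth [(0.88, array([272.2, 224.9]), array([0.549, 0.014]))]
canister [(0.65, array([273.6, 198.4]), array([0.549, 0.015]))]
lid_knob []
t: 23.0
eef_pos: [0.5284, 0.0655, 0.4188]
tool_rot: [-1.308, -2.855, 0.001]
contact_force: [0.4, -0.3, -0.5]
grip_width: 1.001
finger_force: 0.0
(array([0.55 , 0.014]), np.float64(222.52690510132726)) (array([0.551, 0.019]), np.float64(57.962897363710795)) (array([0.55 , 0.013]), np.float64(66.69986020433669)) (array([0.55 , 0.014]), np.float64(64.9781569928439)) (array([0.549, 0.015]), np.float64(48.41157020573635))
canister_mouth [(0.76, array([257.8, 265.3]), array([0.55 , 0.015]))]
canister [(0.58, array([261.7, 231.4]), array([0.55 , 0.012]))]
lid_knob []
```

The wrist views agree that the canister is at (0.550, 0.0135). Now the lid.

```bash
python3 nx.py .462 .29 .42 40 0
```

```text
t 23.2 p [0.528 0.065 0.419] y [ 0.758  0.653 -0.001] z [-0.002  0.    -1.   ] F [0.111 0.261 0.318] M [-0.025 -0.034  0.02 ] w 1.001 ff 0.0
q [-1.085  0.218  1.007  1.899 -0.203  1.135  0.709]
linear [21.38  9.64 -0.11] turn [-0.001 -0.001  0.013]
[0.462 0.29  0.42 ] [-1.41  0.21  0.87  1.86 -0.18  1.15  0.22] err mm 0.0
```

```bash
python3 - <<'E'
from h import *
from fk import *
q=np.array(r.read_state()['joint_positions'])
run(q,[([.462,.29,.42],Rd(40)),([.461,.306,.195],Rd(40)),([.461,.306,.33],Rd(40)),([.55,.0135,.33],Rd(20)),([.55,.0135,.25],Rd(20))])
E
```

```text
[0.462 0.29  0.42 ] [-1.41  0.21  0.87  1.86 -0.18  1.15  0.22] err mm 0.0
[0.461 0.306 0.195] [-1.23  0.55  0.68  1.98 -0.49  0.77  0.43] err mm 0.0
[0.461 0.306 0.33 ] [-1.35  0.34  0.81  1.92 -0.29  1.    0.29] err mm 0.0
[0.55  0.014 0.33 ] [-0.92  0.39  0.96  1.93 -0.37  1.01  0.56] err mm 0.0
[0.55  0.014 0.25 ] [-0.83  0.5   0.87  1.98 -0.49  0.89  0.65] err mm 0.0
```

```bash
python3 -m inch '{"linear":[[4,1.8,0],[8.5,3.8,0],[13,5.8,0],[17.5,7.8,0],[21.4,9.6,0],[21.4,9.6,0],[21.4,9.6,0]],"turn":[[0,0,0],[0,0,0],[0,0,0],[0,0,0],[0,0,0],[0,0,0],[0,0,0]],"gripper":[0,0,0,0,0,0,0]}' 
python3 wf.py l1.png lid; python3 nx.py .461 .306 .27 40 0
```

```text
t: 24.08
eef_pos: [0.4614, 0.2898, 0.4188]
tool_rot: [-1.308, -2.855, 0.002]
contact_force: [0.6, -0.4, 0.2]
grip_width: 1.002
finger_force: 0.0
(array([0.461, 0.31 ]), np.float64(88.13620122775329)) (array([0.475, 0.318]), np.float64(13.904580781505874)) (array([0.461, 0.31 ]), np.float64(79.99478566040885))
canister_mouth []
canister [(0.62, array([192. , 382.2]), array([0.549, 0.012]))]
lid_knob [(0.97, array([143.7,  70.5]), array([0.297, 0.298])), (0.75, array([480.7, 217.7]), array([0.629, 0.405])), (0.67, array([286.8, 181.4]), array([0.459, 0.306]))]
t 24.27 p [0.462 0.289 0.419] y [ 0.759  0.651 -0.001] z [-0.002  0.    -1.   ] F [ 0.474 -0.315 -0.12 ] M [ 0.01   0.014 -0.009] w 1.0 ff 0.0
q [-1.414  0.228  0.894  1.869 -0.197  1.138  0.261]
linear [ 1.35  1.09 14.9 ] turn [-0.001 -0.002  0.011]
[0.461 0.306 0.27 ] [-1.32  0.44  0.78  1.96 -0.39  0.9   0.36] err mm 0.0
```

```bash
python3 -m inch '{"linear":[[0.8,0.7,4],[1.6,1.3,8],[1.6,1.3,12],[1.6,1.3,14],[1.6,1.3,14],[1.6,1.3,14]],"turn":[[0,0,0],[0,0,0.01],[0,0,0.01],[0,0,0.01],[0,0,0.01],[0,0,0.01]],"gripper":[0,0,0,0,0,0]}' 
python3 wf.py l2.png lid; python3 nx.py .461 .309 .199 40 0
```

```text
t: 25.02
eef_pos: [0.4612, 0.3111, 0.2805]
tool_rot: [-1.322, -2.849, -0.003]
contact_force: [0.6, 0.8, 0.6]
grip_width: 0.999
finger_force: 0.0
(array([0.461, 0.309]), np.float64(86.09202821134677)) (array([0.461, 0.309]), np.float64(32.535008754732466)) (array([0.46, 0.31]), np.float64(58.74209186192715))
canister_mouth []
canister []
lid_knob [(0.81, array([16.3, 66.7]), array([0.297, 0.298]))]
t 25.23 p [0.461 0.311 0.28 ] y [0.763 0.646 0.002] z [-0.     0.003 -1.   ] F [ 0.086 -0.483 -0.047] M [ 0.021 -0.01  -0.029] w 1.001 ff 0.0
q [-1.31   0.453  0.778  1.957 -0.409  0.892  0.383]
linear [-0.22 -0.15  8.14] turn [ 0.002 -0.002  0.004]
[0.461 0.309 0.199] [-1.26  0.55  0.7   1.98 -0.5   0.79  0.44] err mm 0.0
```

View pics/l2.png

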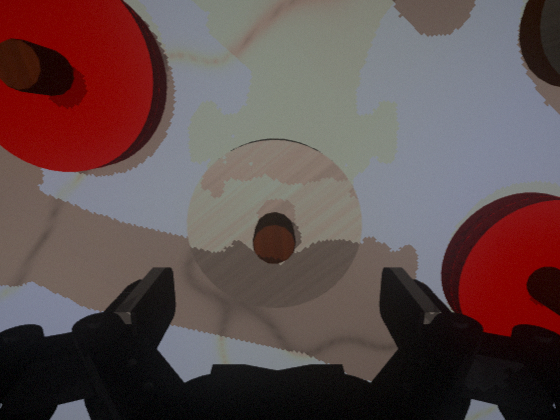

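The steel lid's knob top is at (273,238), centred between the fingers (gap centre at column 278), and the fits put it at (0.461, 0.309). I'll lower and grip.

```bash
python3 -m inch '{"linear":[[-0.1,-0.1,3],[-0.2,-0.1,6],[-0.2,-0.1,7.9],[-0.2,-0.1,7.9],[-0.2,-0.1,7.9],[-0.2,-0.1,7.9],[-0.2,-0.1,7.9],[-0.2,-0.1,7.9]],"turn":[[0,0,0],[0.002,-0.002,0],[0.002,-0.002,0],[0.002,-0.002,0],[0.002,-0.002,0],[0.002,-0.002,0],[0.002,-0.002,0],[0.002,-0.002,0]],"gripper":[0,0,0,0,255,255,255,255]}' 100
python3 -m inch '{"linear":[[0,0,0],[0,0,-0.5]],"turn":[[0,0,0],[0,0,0]],"gripper":[255,255]}'; python3 nx.py .461 .309 .34 40 0
```

```text
t: 26.22
eef_pos: [0.4609, 0.3093, 0.201]
tool_rot: [-1.321, -2.849, 0.002]
contact_force: [-1.8, -0.9, 5.7]
grip_width: 0.277
finger_force: 97.8
t: 26.48
eef_pos: [0.4602, 0.3089, 0.2048]
tool_rot: [-1.321, -2.849, 0.006]
contact_force: [-0.3, 0.2, -1.6]
grip_width: 0.28
finger_force: 98.0
t 26.48 p [0.46  0.309 0.205] y [ 0.763  0.646 -0.004] z [-0.003 -0.003 -1.   ] F [-0.299  0.173 -1.618] M [ 0.01   0.036 -0.039] w 0.28 ff 98.0
q [-1.231  0.571  0.688  1.987 -0.516  0.768  0.467]
linear [ -0.05   0.01 -13.52] turn [-0.004  0.     0.004]
[0.461 0.309 0.34 ] [-1.38  0.34  0.84  1.91 -0.3   1.02  0.28] err mm 0.0
```

```bash
python3 -m inch '{"linear":[[0,0,-2],[0,0,-6],[0,0,-10],[0,0,-13.5],[0,0,-15],[0,0,-15]],"turn":[[0,0,0],[-0.004,0,0],[-0.004,0,0],[-0.004,0,0],[-0.004,0,0],[-0.004,0,0]],"gripper":[255,255,255,255,255,255]}'; python3 nx.py .55 .0135 .355 20 0
```

```text
t: 27.22
eef_pos: [0.461, 0.3094, 0.356]
tool_rot: [1.321, 2.85, 0.005]
contact_force: [0.0, 0.3, -1.4]
grip_width: 0.281
finger_force: 98.2
t 27.23 p [0.461 0.309 0.356] y [0.763 0.646 0.003] z [ 0.002  0.002 -1.   ] F [ 0.031  0.29  -1.402] M [ 0.012  0.046 -0.001] w 0.281 ff 98.2
q [-1.387  0.342  0.86   1.908 -0.303  1.024  0.306]
linear [-28.33 -12.33   0.05] turn [ 0.003 -0.001  0.354]
[0.55  0.014 0.355] [-0.97  0.37  1.02  1.91 -0.36  1.06  0.55] err mm 0.0
```

```bash
python3 -m inch '{"linear":[[-2,-0.9,0],[-6,-2.6,0],[-11,-4.8,0],[-16,-7,0],[-21,-9.1,0],[-25,-10.9,0],[-28.3,-12.3,0],[-28.3,-12.3,0]],"turn":[[0,0,0.02],[0,0,0.08],[0,0,0.14],[0,0,0.2],[0,0,0.26],[0,0,0.31],[0,0,0.354],[0,0,0.354]],"gripper":[255,255,255,255,255,255,255,255]}' >/dev/null
python3 -m inch '{"linear":[[0,0,0],[0,0,0]],"turn":[[0,0,0],[0,0,0]],"gripper":[255,255]}'
python3 nx.py .55 .0135 .312 20 0
python3 - <<'E'
from circ import *
p=vision.snapshot('wrist');s=r.read_state();m=R.from_rotvec(s['tool_rot']).as_matrix()
z=s['eef_pos'][2]-.201
pk=s['eef_pos']+m[:,2]*(.201-.027)
print('plate centre by TCP',pk);
print('lid fit',fit(p,pk,[(.0595,z+.027)],.006),fit(p,pk,[(.013,z+.059)],.006)); print('can',[fit(p,[.55,.0135],[k],.006) for k in CAN])
E
```

```text
t: 28.48
eef_pos: [0.5493, 0.015, 0.3541]
tool_rot: [-1.799, -2.574, 0.0]
contact_force: [-0.4, -0.0, -1.7]
grip_width: 0.281
finger_force: 98.1
t 28.48 p [0.549 0.015 0.354] y [ 0.939  0.343 -0.001] z [-0.001  0.    -1.   ] F [-0.398 -0.007 -1.71 ] M [-0.014 -0.021  0.01 ] w 0.281 ff 98.1
q [-0.932  0.382  1.001  1.925 -0.374  1.037  0.583]
linear [-0.17  0.02  4.21] turn [-0.001 -0.001  0.001]
[0.55  0.014 0.312] [-0.92  0.42  0.97  1.94 -0.42  0.99  0.59] err mm 0.0
plate centre by TCP [0.549 0.015 0.18 ]
lid fit (array([0.549, 0.014]), np.float64(38.24091087062334)) (array([0.548, 0.016]), np.float64(31.96522329151241))
can [(array([0.543, 0.019]), np.float64(16.03871874587613)), (array([0.548, 0.017]), np.float64(12.037745019606307)), (array([0.554, 0.013]), np.float64(16.55544578156721)), (array([0.55 , 0.014]), np.float64(31.62500505236041))]
```

```bash
python3 -m inch '{"linear":[[-0.1,0,1],[-0.17,0,3],[-0.17,0,4.2],[-0.17,0,4.6],[-0.17,0,4.9],[-0.17,0,5.2],[-0.17,0,5.4],[-0.17,0,5.4]],"turn":[[0,0,0],[0,0,0],[0,0,0],[0,0,0],[0,0,0],[0,0,0],[0,0,0],[0,0,0]],"gripper":[255,255,255,255,255,255,255,255]}'; python3 nx.py .55 .0135 .297 20 0
```

```text
t: 29.52
eef_pos: [0.5505, 0.0123, 0.301]
tool_rot: [1.802, 2.573, 0.001]
contact_force: [0.2, -0.2, -1.9]
grip_width: 0.278
finger_force: 98.1
t 29.52 p [0.55  0.012 0.301] y [0.94  0.342 0.001] z [ 0.001  0.    -1.   ] F [ 0.177 -0.242 -1.95 ] M [-0.004  0.028 -0.04 ] w 0.278 ff 98.1
q [-0.863  0.461  0.935  1.961 -0.458  0.945  0.649]
linear [ 0.13 -0.    0.4 ] turn [ 0.001 -0.    -0.   ]
[0.55  0.014 0.297] [-0.9   0.44  0.95  1.95 -0.44  0.96  0.61] err mm 0.0
```

It's over the neck without contact. I'll press down in small steps.

```bash
python3 -m inch '{"linear":[[0.1,0,0.2],[0.1,0,0.4],[0.1,0,0.5],[0.1,0,0.6]],"turn":[[0,0,0],[0,0,0],[0,0,0],[0,0,0]],"gripper":[255,255,255,255]}'; python3 -m inch '{"linear":[[0,0,0.1],[0,0,0.2]],"turn":[[0,0,0],[0,0,0]],"gripper":[255,255]}'
```

```text
t: 30.02
eef_pos: [0.5505, 0.0132, 0.2955]
tool_rot: [1.802, 2.573, 0.002]
contact_force: [-1.3, 0.3, 4.0]
grip_width: 0.278
finger_force: 98.8
t: 30.28
eef_pos: [0.5508, 0.0131, 0.2942]
tool_rot: [1.802, 2.572, 0.003]
contact_force: [-1.8, 0.5, 9.4]
grip_width: 0.272
finger_force: 99.2
```

```bash
for i in 1 2 3; do python3 -m inch '{"linear":[[0,0,0.1],[0,0,0.2]],"turn":[[0,0,0],[0,0,0]],"gripper":[255,255]}' | grep -E 'eef|contact'; done
```

```text
eef_pos: [0.5511, 0.0128, 0.293]
contact_force: [-1.7, -1.0, 9.2]
eef_pos: [0.5498, 0.0135, 0.2883]
contact_force: [1.0, 0.6, -2.7]
eef_pos: [0.55, 0.0134, 0.2865]
contact_force: [0.2, 0.8, -1.8]
```

Clicked: the force dropped. Now down to the shoulder, then press.

```bash
for i in 1 2 3; do python3 -m inch '{"linear":[[0,0,0.1],[0,0,0.1]],"turn":[[0,0,0],[0,0,0]],"gripper":[255,255]}' | grep -E 'eef|contact'; done
```

```text
eef_pos: [0.5501, 0.0131, 0.286]
contact_force: [0.3, -0.3, 0.1]
eef_pos: [0.5502, 0.0129, 0.286]
contact_force: [-4.2, 1.6, 7.3]
eef_pos: [0.5503, 0.0128, 0.286]
contact_force: [-7.4, 1.2, 14.2]
```

```bash
python3 -m inch '{"linear":[[0,0,0],[0,0,0],[0,0,0],[0,0,0]],"turn":[[0,0,0],[0,0,0],[0,0,0],[0,0,0]],"gripper":[255,255,255,255]}'
python3 - <<'E'
from h import *
p=vision.snapshot('side');state()
for l,z in dict(tray_grip=.055,tray_lip=.003,lid_knob=.144).items(): print(l,[(round(m['p'],2),onz(p,m['centre'],z)[:2]) for m in vision.mark_of(l,p)[:4]])
E
```

```text
t: 32.28
eef_pos: [0.5503, 0.0128, 0.286]
tool_rot: [-1.802, -2.571, -0.002]
contact_force: [-6.3, 1.3, 14.0]
grip_width: 0.279
finger_force: 101.0
t 32.33 p [0.55  0.013 0.286] y [0.94  0.341 0.   ] z [-0.001  0.002 -1.   ] F [-6.813  0.463 14.7  ] M [0.074 1.402 0.04 ] w 0.275 ff 101.0
tray_grip [(0.95, array([ 0.261, -0.202])), (0.75, array([ 0.518, -0.246])), (0.31, array([0.41 , 0.413]))]
tray_lip [(0.94, array([ 0.421, -0.256])), (0.71, array([ 0.359, -0.228]))]
lid_knob [(0.76, array([0.293, 0.182])), (0.69, array([0.545, 0.018])), (0.65, array([0.594, 0.293]))]
```

Stable, pressing about 14 N with the grip held. Handing in.

```bash
python3 -c "
from station import workorder
print(workorder.close_job())"
```

```text
the job is handed in; nothing more can be done
None
```

The job is handed in (no verdict came back): the sugar is in the canister, the empty tray is flat on the counter, and the lid clicked home with the gripper still pressing it down at about 14 N; about 32 s of the 72 s were used.

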